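# Clear the contacts of the board test jig and hold them back

### The arm

A 6-joint arm with a two-finger parallel gripper is mounted at the origin on the work surface. World frame = base frame: x ahead of the robot, y to its left, z up, the work surface at z = 0. Lengths are in m, angles in rad, forces in N, time in s.
With the tool pointing down it reaches from about 0.375 to 0.9 m from the base axis. Payload 3.1 kg.
Tool frame: the origin (TCP) lies on the centre line of the jaws, within the pads' length; the fingertips stand 25 mm ahead of it and the grasp point (between the pads) lies 6 mm ahead of it (manip.tip_extent is the distance from the TCP to the fingertips, in m); z points along the fingers, y is the line along which they close (so a half turn about z gives the same grasp; the last joint's range is limited). The gripper opens to 85 mm and grips with 20 to 120 N. Pads are 22 mm wide; open, the fingers measure 114 mm over their backs; the gripper's body (76 mm by 85 mm) begins 54 mm behind the grasp point. The pads swing forward as they close: fully open they stand 13 mm farther back than shut.
Start: joints at [-1.377, 0.527, 1.433, -0, 1.181, -0.178], TCP at [0.228, -0.582, 0.256] pointing down, gripper open.
Joint ranges: [-3.08, 3.08], [-0.75, 2.2], [0.22, 2.44], [-1.43, 4.57], [0, 2.65], [-2.85, 2.85]. Speed limits (rad/s): [2.79, 2.79, 3.14, 3.14, 3.14, 3.14].

### API

Orientations are given as a unit quaternion [x, y, z, w].
In Python, from station import readout, imaging, order, manip gives the robot as it stands.
- The arm moves only by the tool move_arm, never from a script. Its argument "rows" is a list of rows, each a list of 7 numbers: the turn, a rotation vector about the tool's x, y, z in degrees, then the shift along the tool's x, y, z in mm, then the closure, from 0 (fully open) to 1 (shut). A call has 1 to 12 rows; each row is the pose to reach, as a shift and turn from the pose commanded when the call began, along the tool's axes at that moment; what a row does not reach only later rows make up. A row lasts 1/12 s, in which the tool goes at most 41.7 mm and 7.16 degrees, less where a joint would pass 70% of its speed; a pose out of reach is approached as far as the arm can. A call with a gripper value outside its range is refused whole. The fingers move at their own pace and stop on an object; "squeeze" is the grip in N (left out, the last holds). Time passes only in rows, so rows that repeat a pose let the fingers close. It gives the time, the measured TCP pose, the force, the opening and the grip force at its end, in the units of the state.
- readout.sense(): the state, without advancing time (a new reading comes with each control period).
- imaging.snapshot(name): name is "scene" or "side" or "wrist"; returns a dict with "img" (420x560x3 uint8, red, green, blue), "z_map" (420x560 float32, m along the optical axis (not along the pixel's ray), 0 where there is no reading), "fovy" (degrees; the focal length in pixels is half the picture's height over the tangent of half this angle, whatever the lens; pixels are square), "cx", "cy" (the principal point, pixels), "k1" (the pictures are not rectified: a ray, as slopes to the right and down, at radius r is drawn at 1 + k1 r^2 times it, then the intrinsics apply), "rvec" (rotation vector, rad) and "tvec" (3), from world to camera coordinates, as OpenCV has them. Camera axes: x right, y down, z forward; pixel columns grow to the right and rows downward; lengths in m; the calibration is good to about 2 mm. A picture is of the moment at which its call begins.
- order.sign_off(): hands the job in; it is judged then, once.
The state is a dict: "t": time; "q": joint angles; "qd": joint speeds; "tau": joint torques, N m; "tcp_pos": TCP position; "tool_rot": TCP orientation; "force": force on the tool from outside, world axes, zero at the start; "ft_torque": the same for the moment, N m; "finger_gap": opening from 0.0 (shut) to 1.0 (fully open); "gripper_force": force on a finger pad.
Only numpy, scipy, OpenCV 4.12 (cv2) and the standard library are available. Lean on these libraries where they do the work, as an engineer would, in place of code of your own. Each camera call takes 0.05 s, during which the arm holds its last target. There are 200 camera calls.

### The job

Make the test jig safe to unload: on its control box press the round key, then the square key, then the long bar key, each right down and one at a time, and then pull the spring-return contact slide back from the board by its black tab until its pointer lines up with the steel mark on the jig's edge, never more than a centimetre past it. Finish while still holding the slide there at the mark with the gripper, because it springs back if let go. Leave the other things on the bench where they are.

Things in the scene. Friction and masses are not known exactly. Their poses are not given: they have to be found in the camera images.
- jig: board test jig, fixed: dark base plate 260 mm (its x) x 150 mm (its y) x 14 mm, origin at the centre of its underside. A green circuit board lies on a nest at its +x end (x=38 to 128 mm, 38 mm above the bench); at its -x end, roughly towards the robot, an aluminium end plate 48 mm high. The contact slide runs between them.
- contact_slide: aluminium block 36 mm (jig x) x 94 x 24 mm, top 42 mm above the bench, brass pins towards the board; origin under its centre, over the jig's origin at rest. On it a black upright pull tab 12 mm thick (jig x), 50 mm wide (jig y), top 87 mm above the bench. Slides only along jig -x, 90 mm at most, against a spring: 4 N at rest plus 0.8 N per 10 mm; goes back if let go.
- grip (a point): the point to grip on the pull tab: its centre, 71 mm above the bench (16 mm below its top)
- pointer (a point): the end of the slide's pointer: a thin metal finger, 5 mm thick, sticking 14 mm out of the block's +y side, in line with the middle of the slide (same jig x as the slide's origin), 42 mm above the bench
- mark: the mark: steel clip fixed on the +y edge of the jig's plate, 16 x 12 x 12 mm, with a thin upright fin (5 mm thick in jig x, top 44 mm above the bench). Axes as the jig's, origin under the fin. It stands 30 to 65 mm from the resting pointer towards jig -x (differs each time). At the mark, pointer and fin have the same jig x, end to end. The slide passes the clip freely.
- control_box: flat grey control box of the jig, fixed, 90 mm (its x) x 180 mm (its y) x 35 mm, origin under its centre. Three white keys in a row along its y, 54 mm apart, each in a square black bezel 46 mm wide, 4 mm high; which key stands where differs each time. The box stands left or right of the jig.
- key_round_top (a point): centre of the top of the round key, 28 mm across, 48 mm above the bench when up (9 mm above its bezel)
- key_round (a joint): travel of the round key, 28 mm across: 0 up, 0.005 m fully down; spring, 1.5 N to start, 4.5 N fully down; counts as pressed beyond 0.0035
- key_square_top (a point): centre of the top of the square key, 21 x 21 mm, 48 mm above the bench when up (9 mm above its bezel)
- key_square (a joint): travel of the square key, 21 x 21 mm: 0 up, 0.005 m fully down; spring, 1.5 N to start, 4.5 N fully down; counts as pressed beyond 0.0035
- key_bar_top (a point): centre of the top of the long narrow bar key, 38 mm (box x) x 11 mm (box y), 48 mm above the bench when up (9 mm above its bezel)
- key_bar (a joint): travel of the long narrow bar key, 38 mm (box x) x 11 mm (box y): 0 up, 0.005 m fully down; spring, 1.5 N to start, 4.5 N fully down; counts as pressed beyond 0.0035
- flux_bottle: small amber bottle with a white cap, 32 mm across, 60 mm high, upright; origin under its centre; to be left alone
- solder_reel: upright reel of solder wire, 50 mm across, 38 mm high; origin under its centre; to be left alone
- spare_board: loose green circuit board 60 x 45 x 4 mm (8 mm over its parts), lying flat; origin under its centre; to be left alone
- screwdriver: black-handled screwdriver 160 mm long lying on the bench between the jig and the control box, handle to the robot; its x axis runs along it; to be left alone
- tweezers: steel tweezers 130 mm long, lying flat, 14 mm wide; origin under the centre, x axis along them; to be left alone
- tool_jar: glass jar 72 mm across, 75 mm high, with tools sticking out of it up to 170 mm; origin under its centre; to be left alone
- sponge_tray: black tray 100 x 80 x 25 mm with a tan sponge; origin under its centre; to be left alone

How it is judged:
By the outcome, as a careful person would: the job done as asked, in the order asked, and still so for the second after the job is handed in, while the arm keeps its last pose, push and grip.
It also fails if it takes over 56 s, if anything falls off the work surface, if the arm or the gripper's body presses on something with over 40 N, if the wrist force passes 120 N, or if a joint passes its speed limit or range.

## Working session

There is one attempt and no reset: what is moved stays moved. The work goes in short steps, Python scripts to look and compute and a tool call to move; the robot and the scene stay as the last step left them, time stands still between calls to the robot, and variables do not carry over. Pictures are saved under pics/ and viewed, at most 10 in all, crops included, and the job is handed in when it is done.

Besides the shell and the picture viewer there is one more tool, called as a command line: name --pt "numbers of a row" for each row, then --argument value for the rest. move_arm: Moves the arm, as the interface text tells. Its arguments: {"type":"object","properties":{"rows":{"type":"array"},"squeeze":{"type":"number"}},"required":["rows"]}

```bash
mkdir -p pics
cat > h.py <<'E'
import numpy as np, cv2
from station import readout, imaging, order, manip
from scipy.spatial.transform import Rotation as R
def cam(s):
    f=210/np.tan(np.radians(s['fovy'])/2); Rm=R.from_rotvec(np.ravel(s['rvec'])).as_matrix(); return f,Rm,np.ravel(s['tvec'])
def rays(s,uv):
    f,Rm,t=cam(s); uv=np.atleast_2d(uv).astype(float)
    d=(uv-[s['cx'],s['cy']])/f; x=d.copy()
    for _ in range(20): x=d/(1+s['k1']*(x**2).sum(1,keepdims=True))
    return np.c_[x,np.ones(len(x))],Rm,t
def onz(s,uv,z):
    x,Rm,t=rays(s,uv); o=-Rm.T@t; d=x@Rm; return o+d*((z-o[2])/d[:,2])[:,None]
def cloud(s):
    v,u=np.mgrid[:420,:560]; uv=np.c_[u.ravel(),v.ravel()]
    x,Rm,t=rays(s,uv); P=(x*s['z_map'].reshape(-1,1)-t)@Rm; P[s['z_map'].ravel()==0]=np.nan
    return P.reshape(420,560,3)
def save(s,n,crop=None,k=1):
    im=s['img'][...,::-1]
    if crop: a,b,c,d=crop; im=im[b:d,a:c]
    cv2.imwrite('pics/'+n,cv2.resize(im,None,fx=k,fy=k,interpolation=cv2.INTER_CUBIC))
E
python3 - <<'E'
from h import *
import pickle
D={}
for n in ['scene','side','wrist']:
    s=imaging.snapshot(n); D[n]=s; f,Rm,t=cam(s); print(n,f,-Rm.T@t,s['k1'])
pickle.dump(D,open('d0.pkl','wb'))
im=np.vstack([D['scene']['img'],D['side']['img']])[...,::-1]
save(D['scene'],'scene0.png'); save(D['side'],'side0.png'); print(readout.sense(), manip.tip_extent)
E
```

```text
scene 479.9013894004254 [1.31835566 0.54981869 0.99867703] -0.0009877810036404372
side 400.35059239669016 [-0.01059096  0.65355651  0.8960133 ] 0.03678847288232854
wrist 337.68887345551224 [ 0.29071282 -0.55865162  0.37234269] -0.0750260329141308
{'t': 0.15, 'q': array([-1.37651228e+00,  5.28269999e-01,  1.43359196e+00,  7.53725398e-06,
        1.18140206e+00, -1.78511852e-01]), 'qd': array([-0.00051113, -0.00287174, -0.00448352,  0.00058989, -0.00208415,
       -0.00160567]), 'tau': array([ 9.23970256e-04, -4.42745554e+01, -1.78275490e+01, -1.76752292e-04,
        5.65987924e-03,  1.88499166e-05]), 'tcp_pos': array([ 0.2275625 , -0.58156474,  0.25555281]), 'tool_rot': array([ 9.82678065e-01,  1.85318976e-01, -3.10502673e-06, -8.35686502e-04]), 'force': array([ 0.00469921,  0.40883746, -0.7728082 ]), 'ft_torque': array([ 0.07284548, -0.03533994, -0.00996434]), 'gripper_force': 0.0, 'finger_gap': 1.0004682513518326} 0.025
```

View pics/scene0.png

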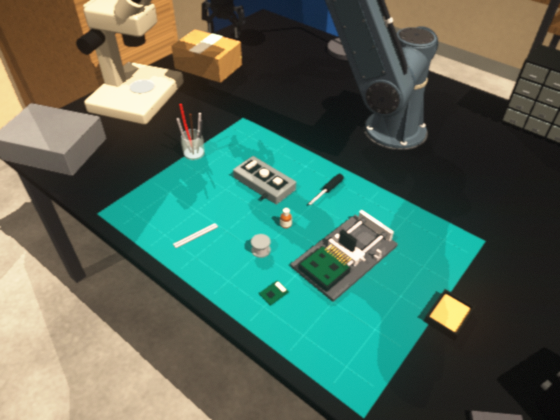

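View pics/side0.png

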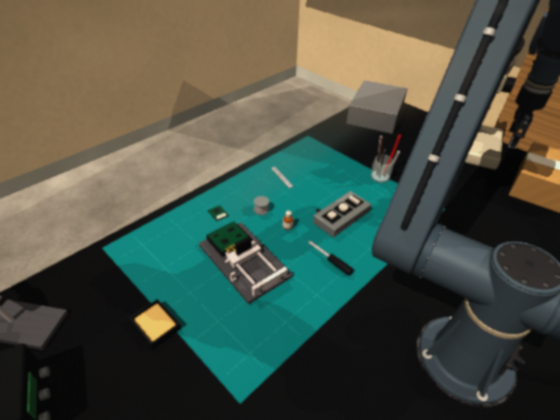

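The scene view shows the box at about (264,178) with its three white keys. The jig is at about (345,255), with the board end away from the robot, and the bottle at (286,217) and screwdriver at (326,190) lie between them. The side view has the box at (343,212) and the jig at (245,262).

Run:
```python
from h import *
import pickle
D=pickle.load(open('d0.pkl','rb'))
for n,(a,b,c,d),z in [('scene',(225,150,300,205),.048),('side',(310,190,375,238),.048)]:
    s=D[n]; g=s['img'].min(2); m=np.zeros_like(g); m[b:d,a:c]=(g[b:d,a:c]>170)*255
    k,_,st,ce=cv2.connectedComponentsWithStats(m)
    for i in range(1,k):
        if st[i,4]>8: print(n,st[i],ce[i].round(1),onz(s,ce[i],z).round(4)[0])
s=D['scene']; P=cloud(s)
for nm,p in dict(bottle=(287,212),driver=(333,183),tab=(348,241),board=(325,266),reel=(260,243),jar=(193,150),endpl=(376,224)).items(): print(nm,P[p[1],p[0]].round(3))
a=cv2.resize(s['img'][145:305,225:405],None,fx=4,fy=4,interpolation=cv2.INTER_CUBIC)
cv2.imwrite('pics/c1.png',a[:600,:,::-1])
```

```text
scene [246 160  11   8  44] [251.5 163.7] [ 0.5017 -0.2184  0.048 ]
scene [235 162  19  19  90] [243.7 172.3] [ 0.5462 -0.2096  0.048 ]
scene [260 169   9   8  53] [263.9 171.9] [ 0.506  -0.1647  0.048 ]
scene [273 177   9   7  41] [277.4 180.1] [ 0.5081 -0.1106  0.048 ]
scene [278 189   6   6  15] [280.6 191.3] [ 0.5389 -0.0733  0.048 ]
side [341 205   5   4  18] [343.  206.3] [ 0.5024 -0.1653  0.048 ]
side [330 213   4   3  12] [331.5 214. ] [ 0.5048 -0.1113  0.048 ]
bottle [ 0.598 -0.002  0.057]
driver [0.386 0.006 0.02 ]
tab [0.589 0.189 0.071]
board [0.667 0.177 0.036]
reel [0.716 0.003 0.037]
jar [ 0.565 -0.409  0.041]
endpl [0.467 0.203 0.043]
```

View pics/c1.png

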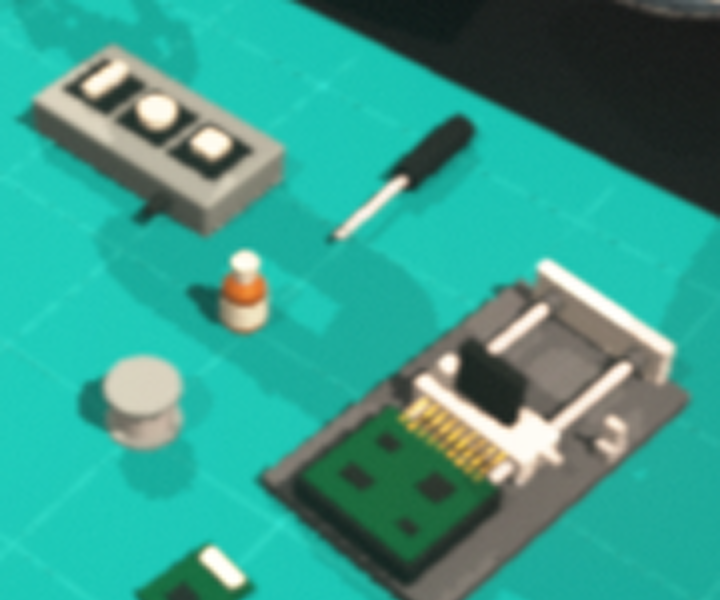

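The zoomed crop orders the keys along the box as bar, round, square, with square nearest the jig. The slide's tab is centred at about crop (490,385), the pointer at (555,450) and the clip at (610,440).

```bash
cat >> h.py <<'E'
def to(pos,head):
    "row for a tool-down pose: TCP pos, heading of tool x in degrees"
    q=readout.sense(); A=R.from_quat(q['tool_rot']); h=np.radians(head)
    B=R.from_matrix(np.c_[[np.cos(h),np.sin(h),0],[np.sin(h),-np.cos(h),0],[0,0,-1]])
    r=np.r_[np.degrees((A.inv()*B).as_rotvec()),A.inv().apply(np.array(pos)-q['tcp_pos'])*1000]
    print(r.round(1)); return r
E
python3 -c "
from h import *
to([.44,-.16,.256],-3.4)"
```

```text
[-1.000e-01  0.000e+00  2.480e+01  3.514e+02 -3.152e+02  2.000e-01]
```

move_arm --pt "0 0 5 35 -32 0 1" --pt "0 0 12 90 -80 0 1" --pt "0 0 18 140 -125 0 1" --pt "0 0 24.8 190 -170 0 1" --pt "0 0 24.8 240 -215 0 1" --pt "0 0 24.8 290 -260 0 1" --pt "0 0 24.8 330 -295 0 1" --pt "0 0 24.8 351.4 -315 0 1" --pt "0 0 24.8 351.4 -315 0 1" --pt "0 0 24.8 351.4 -315 0 1" --pt "0 0 24.8 351.4 -315 0 1" --pt "0 0 24.8 351.4 -315 0 1"

```text
t: 1.15
tcp_pos: [0.441, -0.1559, 0.2562]
tool_rot: [1.0, -0.028, -0.0, -0.001]
force: [-0.0, -0.2, -0.0]
finger_gap: 0.003
gripper_force: 0.0
```

move_arm --pt "0 0 0 0 0 0 1" --pt "0 0 0 0 0 0 1" --pt "0 0 0 0 0 0 1"

```text
t: 1.4
tcp_pos: [0.44, -0.1613, 0.2563]
tool_rot: [1.0, -0.03, -0.0, 0.0]
force: [0.2, -0.5, -0.2]
finger_gap: 0.002
gripper_force: 0.0
```

Run:
```python
from h import *
import pickle
s=imaging.snapshot('wrist'); pickle.dump(s,open('w1.pkl','wb')); save(s,'w1.png'); q=readout.sense(); print(q['t'],q['tcp_pos'],q['tool_rot'],q['force'],q['finger_gap'])
f,Rm,t=cam(s); print(-Rm.T@t)
g=s['img'].min(2); m=((g>185)*255).astype('u1')
k,_,st,ce=cv2.connectedComponentsWithStats(m)
for i in range(1,k):
    if st[i,4]>100: print(st[i],ce[i].round(1),onz(s,ce[i],.048).round(4)[0])
```

```text
1.45 [ 0.43991009 -0.16175239  0.25624583] [ 9.99529876e-01 -3.06590358e-02 -9.60723249e-05  2.02761054e-04] [-0.1868013  -0.5175877   0.08045486] -0.003444126124654362
[ 0.50770146 -0.16690125  0.37314107]
[ 87  18  17  19 254] [94.8 27.3] [ 0.599  -0.0064  0.048 ]
[505  45  49  41 538] [526.5  64.7] [ 0.5453 -0.4051  0.048 ]
[332  98  12  41 460] [337.8 118.2] [ 0.5029 -0.2231  0.048 ]
[266 105  29  30 671] [280.4 119.2] [ 0.5051 -0.1694  0.048 ]
[212 110  23  23 487] [223.  120.8] [ 0.507  -0.1156  0.048 ]
[122 138  14  72 251] [128.5 170.6] [ 0.4663 -0.0176  0.048 ]
```

View pics/w1.png

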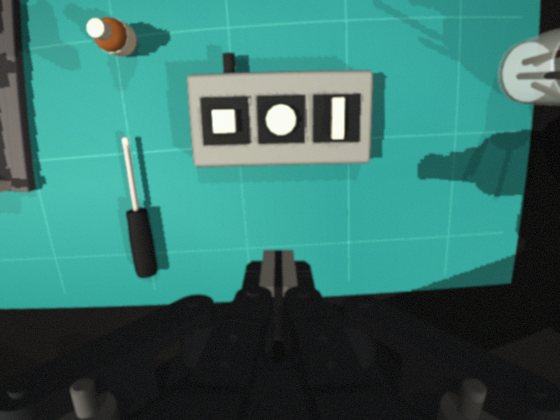

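The wrist view shows the keys at square (223,121), round (280,119) and bar (338,118), upright with the tool's heading. I'll check the heights by triangulation and work out the shifts.

Run:
```python
from h import *
import pickle
D=pickle.load(open('d0.pkl','rb')); w=pickle.load(open('w1.pkl','rb'))
def tri(L):
    A=np.zeros((3,3)); b=np.zeros(3)
    for s,uv in L:
        x,Rm,t=rays(s,uv); o=-Rm.T@t; d=(x@Rm)[0]; d/=np.linalg.norm(d); M=np.eye(3)-np.outer(d,d); A+=M; b+=M@o
    return np.linalg.solve(A,b)
print(tri([(w,(280.4,119.2)),(D['scene'],(263.9,171.9)),(D['side'],(343,206.3))]), tri([(w,(223,120.8)),(D['scene'],(277.4,180.1)),(D['side'],(331.5,214))]))
P=cloud(w); print(P[119,280],P[120,223],P[118,338])
for p in [(.5055,-.168,.103),(.5075,-.1145,.103),(.5027,-.222,.103)]: to(p,-3)
```

```text
[ 0.50422634 -0.16829913  0.04493842] [ 0.50631984 -0.11399989  0.04490871]
[ 0.5052555  -0.1690657   0.04703644] [ 0.50774597 -0.11557306  0.04710683] [ 0.50307055 -0.22360428  0.04647192]
[  0.    0.   -0.5  65.9   2.2 153.2]
[  0.    0.   -0.5  64.6 -51.4 153.2]
[  0.    0.   -0.5  66.4  56.2 153.3]
```

move_arm --pt "0 0 0 30 1 35 1" --pt "0 0 0 65 2 75 1" --pt "0 0 0 66 2 115 1" --pt "0 0 0 66 2 145 1" --pt "0 0 0 66 2 165 1" --pt "0 0 0 66 2 175 1" --pt "0 0 0 66 2 175 1" --pt "0 0 0 66 2 175 1" --pt "0 0 0 66 2 182 1" --pt "0 0 0 66 2 182 1" --pt "0 0 0 66 2 182 1"

```text
t: 2.37
tcp_pos: [0.5065, -0.1671, 0.0755]
tool_rot: [1.0, -0.03, 0.001, 0.001]
force: [-0.4, -0.0, 0.2]
finger_gap: -0.002
gripper_force: 0.0
```

move_arm --pt "0 0 0 0 0 2 1" --pt "0 0 0 0 0 4 1" --pt "0 0 0 0 0 6 1" --pt "0 0 0 0 0 6 1" --pt "0 0 0 0 0 6 1"

```text
t: 2.78
tcp_pos: [0.5066, -0.167, 0.0687]
tool_rot: [1.0, -0.03, 0.001, 0.0]
force: [1.1, -1.0, 3.9]
finger_gap: 0.002
gripper_force: 2.0
```

move_arm --pt "0 0 0 0 0 1 1" --pt "0 0 0 0 0 2 1" --pt "0 0 0 0 0 2 1" --pt "0 0 0 0 0 2 1"

```text
t: 3.12
tcp_pos: [0.5066, -0.167, 0.0679]
tool_rot: [1.0, -0.03, 0.001, 0.001]
force: [-1.9, 0.5, 14.3]
finger_gap: -0.002
gripper_force: 7.1
```

move_arm --pt "0 0 0 0 0 -12 1" --pt "0 0 0 0 0 -25 1" --pt "0 0 0 -1 -20 -25 1" --pt "0 0 0 -2.5 -45 -25 1" --pt "0 0 0 -2.5 -52.5 -25 1" --pt "0 0 0 -2.5 -52.5 -25 1" --pt "0 0 0 -2.5 -52.5 -25 1" --pt "0 0 0 -2.5 -52.5 -18 1" --pt "0 0 0 -2.5 -52.5 -12 1" --pt "0 0 0 -2.5 -52.5 -8 1" --pt "0 0 0 -2.5 -52.5 -8 1"

```text
t: 4.03
tcp_pos: [0.5063, -0.1148, 0.0731]
tool_rot: [1.0, -0.03, -0.001, -0.0]
force: [0.0, -1.3, 1.3]
finger_gap: 0.0
gripper_force: 0.7
```

move_arm --pt "0 0 0 0 0 2 1" --pt "0 0 0 0 0 4 1" --pt "0 0 0 0 0 6 1" --pt "0 0 0 0 0 8 1" --pt "0 0 0 0 0 8 1" --pt "0 0 0 0 0 8 1"

```text
t: 4.53
tcp_pos: [0.5065, -0.1146, 0.0679]
tool_rot: [1.0, -0.03, 0.0, 0.001]
force: [-4.1, -2.3, 15.4]
finger_gap: -0.004
gripper_force: 7.2
```

move_arm --pt "0 0 0 0 0 -12 1" --pt "0 0 0 0 0 -26 1" --pt "0 0 0 1 30 -26 1" --pt "0 0 0 2.6 65 -26 1" --pt "0 0 0 2.6 95 -26 1" --pt "0 0 0 2.6 107.5 -26 1" --pt "0 0 0 2.6 107.5 -26 1" --pt "0 0 0 2.6 107.5 -26 1" --pt "0 0 0 2.6 107.5 -18 1" --pt "0 0 0 2.6 107.5 -12 1" --pt "0 0 0 2.6 107.5 -8 1" --pt "0 0 0 2.6 107.5 -8 1"

```text
t: 5.53
tcp_pos: [0.5021, -0.2198, 0.073]
tool_rot: [1.0, -0.029, -0.001, -0.001]
force: [-0.0, 1.4, 1.9]
finger_gap: -0.001
gripper_force: 0.7
```

move_arm --pt "0 0 0 0 0 2 1" --pt "0 0 0 0 0 4 1" --pt "0 0 0 0 0 6 1" --pt "0 0 0 0 0 8 1" --pt "0 0 0 0 0 8 1" --pt "0 0 0 0 0 8 1"

```text
t: 6.03
tcp_pos: [0.5025, -0.2207, 0.0679]
tool_rot: [1.0, -0.03, -0.0, -0.0]
force: [-2.2, 4.5, 13.1]
finger_gap: -0.003
gripper_force: 7.0
```

```bash
python3 -c "
from h import *
to([.49,.2,.27],-5)"
```

```text
[-1.000e-01  0.000e+00  1.500e+00 -3.790e+01 -4.194e+02 -2.017e+02]
```

move_arm --pt "0 0 0 0 0 -40 1" --pt "0 0 0 0 0 -80 1" --pt "0 0 0 -5 -20 -116 0.5" --pt "0 0 1 -10 -50 -144 0" --pt "0 0 1.5 -15 -85 -165 0" --pt "0 0 1.5 -20 -120 -185 0" --pt "0 0 1.5 -24 -160 -195 0" --pt "0 0 1.5 -28 -200 -201 0" --pt "0 0 1.5 -32 -240 -201 0" --pt "0 0 1.5 -36 -280 -201 0" --pt "0 0 1.5 -38 -320 -201 0" --pt "0 0 1.5 -38 -360 -201 0"

```text
t: 7.03
tcp_pos: [0.486, 0.1418, 0.2676]
tool_rot: [0.999, -0.043, 0.001, 0.0]
force: [1.2, -0.3, -0.4]
finger_gap: 1.002
gripper_force: 0.0
```

move_arm --pt "0 0 0 0 -30 0 0" --pt "0 0 0 0 -50 0 0" --pt "0 0 0 0 -59 0 0" --pt "0 0 0 0 -59 0 0" --pt "0 0 0 0 -59 0 0" --pt "0 0 0 0 -59 0 0" --pt "0 0 0 0 -59 0 0"

```text
t: 7.62
tcp_pos: [0.4916, 0.1974, 0.2672]
tool_rot: [0.999, -0.044, -0.0, 0.0]
force: [-0.1, -0.2, -0.2]
finger_gap: 1.0
gripper_force: 0.0
```

Run:
```python
from h import *
import pickle
s=imaging.snapshot('wrist'); pickle.dump(s,open('w2.pkl','wb')); save(s,'w2.png',None,1.4); q=readout.sense(); print(q['t'],q['tcp_pos'],q['tool_rot'],q['force'],q['finger_gap'])
```

```text
7.6667 [0.49165118 0.19746705 0.26729688] [ 9.99025429e-01 -4.41379253e-02 -7.58395132e-05  1.74800078e-04] [0.70396624 1.44191114 0.60776891] 0.9994330379682439
```

View pics/w2.png

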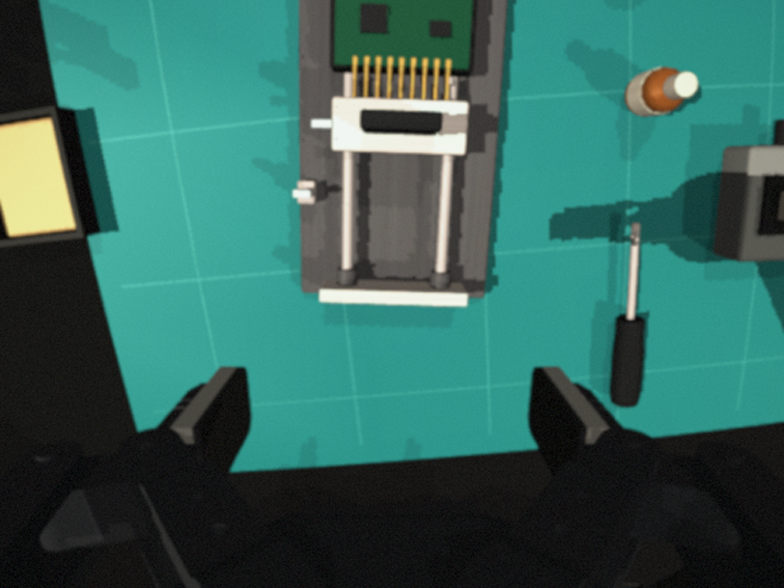

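The wrist view, drawn at 1.4x, has the tab at (401,121), the pointer tip at (312,124), the clip's fin at (302,193) and the end plate at (395,298). I'll measure the jig's heading, the tab, the pointer and the fin.

Run:
```python
from h import *
import pickle
D=pickle.load(open('d0.pkl','rb')); s=pickle.load(open('w2.pkl','rb'))
print(np.degrees(readout.sense()['q']).round(1)); P=cloud(s)
im=s['img']; g=im.min(2)
def comp(m,roi):
    a,b,c,d=roi; M=np.zeros(g.shape,'u1'); M[b:d,a:c]=m[b:d,a:c]*255
    k,L,st,ce=cv2.connectedComponentsWithStats(M); i=1+np.argmax(st[1:,4]); return L==i,ce[i],st[i]
def rect(M,z):
    v,u=np.nonzero(M); p=onz(s,np.c_[u,v],z)[:,:2]; c,wh,a=cv2.minAreaRect((p*1000).astype('f4')); return np.round(c,1),np.round(wh,1),round(a,2)
M,c,st=comp(g>170,(215,200,345,225)); print('end',st,rect(M,.048))
M,c,st=comp(im.max(2)<45,(250,74,322,98)); print('tab',st,c,rect(M,.087), 'depth',np.nanmedian(P[M],0).round(4))
M,c,st=comp(g>150,(219,80,238,96)); print('ptr',st,c,onz(s,c,.042)); 
M,c,st=comp(g>190,(200,125,240,150)); print('fin',st,c,onz(s,c,.044),rect(M,.044))
P=P; print('tab depth',P[86,286],'blk',P[102,280],'ptr',P[88,227],'fin',P[138,214])
for n in ['scene','side']:
  pass
a=cv2.resize(im[60:160,190:350],None,fx=5,fy=5,interpolation=cv2.INTER_NEAREST); cv2.imwrite('pics/w2c.png',a[...,::-1])
```

```text
[  9.8  22.1  95.   -0.   62.9 104.9]
end [228 207 106  12 991] (array([462.9, 195.3]), array([109.2,  10.1]), 83.12)
tab [259  80  56  15 728] [286.45467033  87.14423077] (array([582.4, 180.4]), array([46.2, 11.1]), 83.14) depth [0.5823 0.1801 0.0861]
ptr [222  80  16  16 117] [230.29059829  87.88034188] [[0.59012124 0.23299784 0.042     ]]
fin [210 136  13   8  86] [216.02325581 139.3372093 ] [[0.54269886 0.25276339 0.044     ]] (array([542.5, 252.9]), array([11.9,  6.9]), 84.58)
tab depth [0.58328855 0.18069142 0.08690949] blk [0.57261759 0.18633528 0.04067918] ptr [0.59048413 0.23643109 0.04016913] fin [0.54413388 0.25484143 0.04273023]
```

View pics/w2c.png

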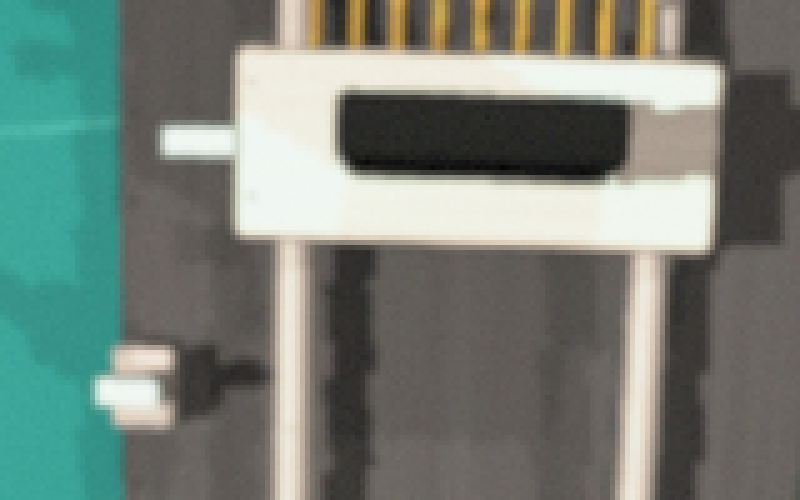

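The crop confirms the pointer at full-image (224,88) and the fin at (215,138). The jig heads about -6.9° and the mark is about 49 mm back. I'll grip across the tab's thickness with the tool heading at 83°.

Run:
```python
from h import *
import pickle
s=pickle.load(open('w2.pkl','rb')); e=np.array([np.cos(np.radians(-6.9)),np.sin(np.radians(-6.9)),0])
p=onz(s,(224,88.2),.042)[0]; f=onz(s,(215.2,138.2),.044)[0]; print(p,f,(p-f)@e)
to([.5825,.1804,.15],83.1)
```

```text
[0.59041352 0.23910056 0.042     ] [0.54388226 0.25343428 0.044     ] 0.04791626099989736
[  0.    0.  -88.2  92.    8.9 117.3]
```

move_arm --pt "0 0 -7 10 1 0 0.5" --pt "0 0 -14 25 2 0 0.5" --pt "0 0 -21 40 4 5 0.5" --pt "0 0 -28 55 5 15 0.5" --pt "0 0 -35 70 7 28 0.5" --pt "0 0 -42 80 8 42 0.5" --pt "0 0 -49 88 9 56 0.5" --pt "0 0 -56 92 9 70 0.5" --pt "0 0 -63 92 9 84 0.5" --pt "0 0 -70 92 9 98 0.5" --pt "0 0 -77 92 9 108 0.5" --pt "0 0 -84 92 9 114 0.5"

```text
t: 8.67
tcp_pos: [0.5818, 0.1805, 0.1518]
tool_rot: [0.77, 0.638, -0.001, -0.001]
force: [0.2, -0.3, 0.3]
finger_gap: 0.495
gripper_force: 0.0
```

move_arm --pt "0 0 -4.2 0 0 3 0.5" --pt "0 0 -4.2 0 0 3 0.5" --pt "0 0 -4.2 0 0 3 0.5" --pt "0 0 -4.2 0 0 3 0.5" --pt "0 0 -4.2 0 0 3 0.5"

```text
t: 9.08
tcp_pos: [0.5828, 0.1816, 0.1508]
tool_rot: [0.748, 0.664, 0.0, 0.0]
force: [-0.3, -0.1, -0.2]
finger_gap: 0.5
gripper_force: 0.0
```

Run:
```python
from h import *
import pickle
s=imaging.snapshot('wrist'); pickle.dump(s,open('w3.pkl','wb')); save(s,'w3.png'); q=readout.sense(); print(q['t'],q['tcp_pos'],q['tool_rot'],q['finger_gap'])
to([.5825,.1804,.077],83.1)
```

```text
9.1333 [0.58275196 0.18172723 0.15084305] [7.47881806e-01 6.63831712e-01 4.19293941e-04 2.93541032e-04] 0.5039967929841236
[ 0.1 -0.   0.1 -1.4 -0.2 73.8]
```

View pics/w3.png

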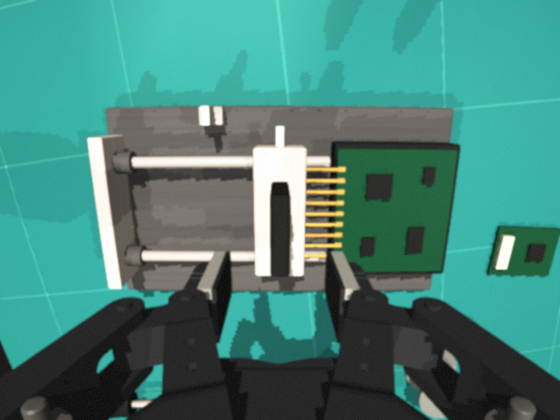

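The tab is centred between the fingers. The pointer is at about (280,130), and the clip is at (210,115). Descending and closing gently.

move_arm --squeeze 60 --pt "0 0 0 -1 0 20 0.5" --pt "0 0 0 -1 0 45 0.5" --pt "0 0 0 -1 0 62 0.5" --pt "0 0 0 -1 0 74 0.5" --pt "0 0 0 -1 0 74 0.5" --pt "0 0 0 -1 0 74 0.5" --pt "0 0 0 -1 0 74 1" --pt "0 0 0 -1 0 74 1" --pt "0 0 0 -1 0 74 1" --pt "0 0 0 -1 0 74 1" --pt "0 0 0 -1 0 74 1"

```text
t: 10.05
tcp_pos: [0.5838, 0.1811, 0.0778]
tool_rot: [0.748, 0.664, 0.002, 0.001]
force: [1.3, -0.6, 4.5]
finger_gap: 0.132
gripper_force: 60.5
```

Run:
```python
from h import *
import pickle
s=imaging.snapshot('wrist'); pickle.dump(s,open('w4.pkl','wb')); q=readout.sense(); print(q['t'],q['tcp_pos'],q['finger_gap'],q['gripper_force'],q['force'])
f,Rm,t=cam(s); print(-Rm.T@t)
save(s,'w4.png',(140,40,420,240),2.8)
```

```text
10.1 [0.58373764 0.1810741  0.07773908] 0.13039213021494808 60.56524336338043 [ 1.36269338 -1.18510234  6.00205567]
[0.59152194 0.24650855 0.19470541]
```

View pics/w4.png

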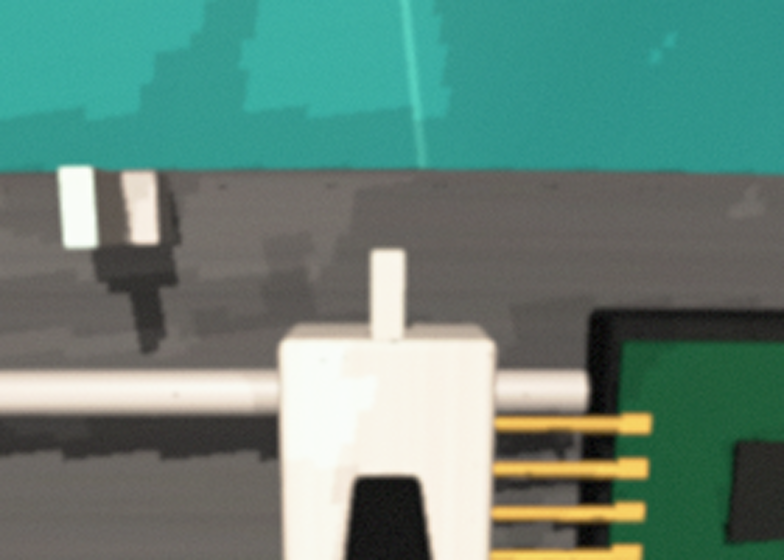

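The grip is closed on the tab, with the fin top at crop (78,207) and the pointer at crop (387,290). Computing the pull.

```bash
cat > m.py <<'E'
from h import *
def comps(s):
    g=s['img'].min(2); m=((g>150)*255).astype('u1'); return g,m
def dist(s,puv,fuv,h=-6.9):
    e=np.array([np.cos(np.radians(h)),np.sin(np.radians(h)),0])
    p=onz(s,puv,.042)[0]; f=onz(s,fuv,.044)[0]; return (p-f)@e*1000,p,f
E
python3 - <<'E'
from m import *
import pickle
s=pickle.load(open('w4.pkl','rb'))
for h in (-6.4,-6.9,-7.4): print(dist(s,(278.2,140),(167.9,113.9),h))
P=cloud(s); print(P[140,278],P[113,168])
to([.5837-.048*np.cos(np.radians(6.9)),.1811+.048*np.sin(np.radians(6.9)),.0777],83.1)
E
```

```text
(np.float64(47.88579463279279), array([0.5908981 , 0.23651577, 0.042     ]), array([0.5446402 , 0.25370602, 0.044     ]))
(np.float64(47.98805093966463), array([0.5908981 , 0.23651577, 0.042     ]), array([0.5446402 , 0.25370602, 0.044     ]))
(np.float64(48.08665277066413), array([0.5908981 , 0.23651577, 0.042     ]), array([0.5446402 , 0.25370602, 0.044     ]))
[0.59080428 0.23645047 0.04083994] [0.54466044 0.25409051 0.04369104]
[  0.2  -0.1   0.1   0.1 -48.   -0.1]
```

move_arm --pt "0 0 0 0 -4 0 1" --pt "0 0 0 0 -9 0 1" --pt "0 0 0 0 -15 0 1" --pt "0 0 0 0 -21 0 1" --pt "0 0 0 0 -27 0 1" --pt "0 0 0 0 -33 0 1" --pt "0 0 0 0 -38 0 1" --pt "0 0 0 0 -42 0 1" --pt "0 0 0 0 -44 0 1" --pt "0 0 0 0 -44 0 1" --pt "0 0 0 0 -44 0 1" --pt "0 0 0 0 -44 0 1"

```text
t: 11.1
tcp_pos: [0.5422, 0.1861, 0.0778]
tool_rot: [0.748, 0.664, 0.003, 0.003]
force: [6.5, -1.2, 3.7]
finger_gap: 0.13
gripper_force: 60.1
```

Run:
```python
from h import *
import pickle
s=imaging.snapshot('wrist'); pickle.dump(s,open('w5.pkl','wb')); q=readout.sense(); print(q['t'],q['tcp_pos'],q['finger_gap'],q['gripper_force'],q['force'])
save(s,'w5.png',(180,60,380,200),4)
```

```text
11.15 [0.54220703 0.18609876 0.07775678] 0.13224365635746868 60.083085894584656 [ 6.71157637 -1.21043315  4.85954469]
```

View pics/w5.png

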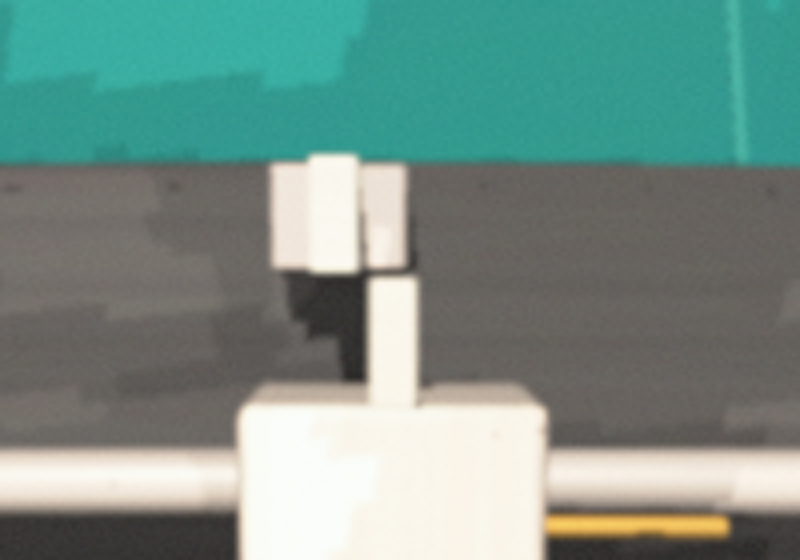

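The fin is now at crop (333,212) and the pointer at crop (393,335), so several millimetres remain.

Run:
```python
from m import *
import pickle
s=pickle.load(open('w5.pkl','rb'))
print(dist(s,(180+393/4,60+300/4),(180+333/4,60+212/4)))
```

```text
(np.float64(6.514373135349762), array([0.54975641, 0.24372962, 0.042     ]), array([0.54442503, 0.25389814, 0.044     ]))
```

move_arm --pt "0 0 0 0 -2 0 1" --pt "0 0 0 0 -4 0 1" --pt "0 0 0 0 -6 0 1" --pt "0 0 0 0 -6.5 0 1" --pt "0 0 0 0 -6.5 0 1" --pt "0 0 0 0 -6.5 0 1" --pt "0 0 0 0 -6.5 0 1" --pt "0 0 0 0 -6.5 0 1" --pt "0 0 0 0 -6.5 0 1"

```text
t: 11.9
tcp_pos: [0.5361, 0.1869, 0.0778]
tool_rot: [0.748, 0.664, 0.004, 0.003]
force: [8.0, -1.1, 4.1]
finger_gap: 0.133
gripper_force: 60.1
```

Run:
```python
from h import *
import pickle
s=imaging.snapshot('wrist'); pickle.dump(s,open('w6.pkl','wb')); q=readout.sense(); print(q['t'],q['tcp_pos'],q['finger_gap'],q['gripper_force'],q['force'])
save(s,'w6.png',(180,60,380,200),4)
```

```text
11.95 [0.53608238 0.18682378 0.07776803] 0.12795593593243565 60.10410726070404 [ 7.46008224 -1.51374066  4.68000901]
```

View pics/w6.png

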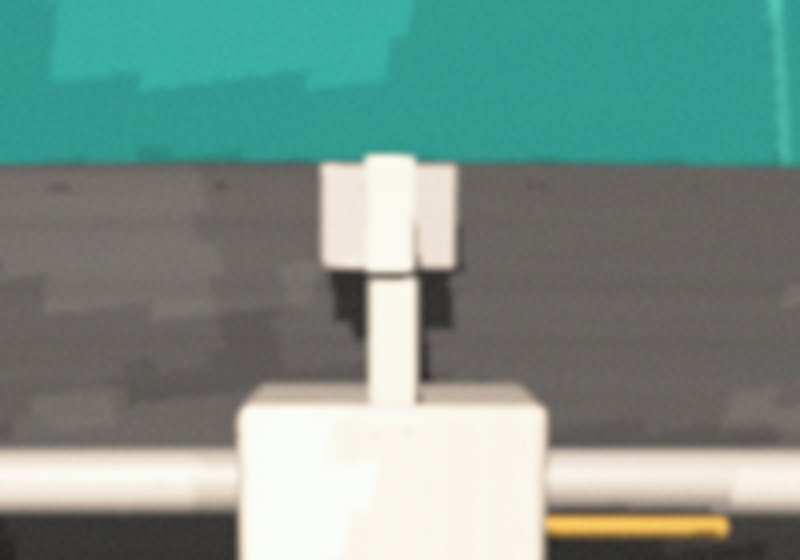

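The fin at crop x=391 and the pointer at x=393 are now end to end, about 0.2 mm apart, and the grip is firm at 60 N.

```bash
python3 -c "
from station import order
print(order.sign_off())"
```

```text
the job is handed in; nothing more can be done
None
```

I pressed the round, square and bar keys fully down in that order, then pulled the slide to about 0.2 mm from the mark; the gripper was still holding it there when I handed the job in at about 12 s.

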